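Grease the bench vise with a push-type grease gun

TASK

Take the small push-type grease gun out of its wooden stand and press its coupler squarely onto the tilted grease nipple on the bench vise until it snaps on; then go on pushing the barrel down along the nipple's axis against the gun's spring, well past half of its stroke, and finish while still gripping it and holding it pushed in. Leave the jar, the bowl and the screwdriver where they are.

Things in the scene. Friction and masses are not known exactly. Their poses are not given: they have to be found in the camera images.
- gun_grip (a point): Loose grease gun, 0.3 to 0.46 kg, 134 mm long, upright in the stand, coupler down. This point: on its axis, middle of where to grip, a bare aluminium barrel 28 mm in diameter from 51 mm below the point to 24 mm above; on top of that a cap 31 mm wide, 6 mm high. Below the barrel a steel collar, 42 mm wide, 7 mm high, rests on the stand. z along the gun's axis, away from the coupler.
- coupler_seat (a point): Steel coupler at the gun's lower end: socket 29 mm wide, flared mouth 25 mm narrowing in 4 mm to an 18 mm bore. This point: on the axis at the bore's bottom (seat), 14 mm in from the mouth, 90 mm below gun_grip while the spring is at rest. z towards the barrel. Sprung balls ride over the nipple's head (3 to 7 N) and snap behind it 3 mm before the seat meets the crown; then the seat touches it.
- coupler (a joint): How far the coupler's stem is pushed into the barrel against the gun's spring, m: 0 at rest (sprung out), 0.012 at the stop. The spring pushes 11 N at the start of the stroke, 14.6 N at half stroke, 18 N at the stop, so the coupler snaps on first and only then the stem slides in.
- nipple: Button-head grease nipple, fixed on a round boss (32 mm wide) on the vise's sloping back shoulder. Origin at its foot; z is its axis, outward, tilted 25 degrees from vertical towards the vise's back (-x of the vise, roughly towards the robot). Brass foot 19 mm wide, 6 mm high; neck 10 mm; head 16 mm wide, tapering to 9 mm at the crown, 22 mm from the foot.
- nipple_crown (a point): Centre of the nipple's crown (its outer end), 22 mm from the foot along the nipple's axis. Same axes as the nipple.
- vise: Grey cast-iron bench vise, fixed, about 225 mm long, 110 mm wide, 135 mm high with the maple blank in its jaws. Origin at bench level below the nipple's foot, which is 92 mm up; x from the nipple towards the jaws, which begin 63 mm on and are 127 mm high; z up. It stands on the left or on the right.
- stand: Wooden stand, fixed, 75 x 75 x 50 mm, with an upright through hole 35 mm wide in its middle in which the gun stands, its coupler reaching 46 mm down the hole. Origin at bench level under its centre. It stands on the side where the vise is not.
- jar: Closed amber glass jar, 60 mm in diameter, 85 mm high, loose, leave alone. Origin at the centre of its underside.
- bowl: White ceramic bowl, 104 mm wide, 50 mm high, loose, leave alone. Origin at the centre of its underside.
- screwdriver: Screwdriver with a wooden handle, 170 mm long, lying on the bench, loose, leave alone. Origin at bench level near its middle; x along it towards the tip.

How it is judged (in metres and radians):
On the way, in this order (a step that is already met when the one before it is completed fails the run):
1. the gun is lifted out of its stand (height (world z) of gun_grip above 0.155 m and contact force between the fingers and gun above 2 N), for 0.1 s.
2. the coupler is snapped squarely onto the nipple (distance between coupler_seat and nipple_crown below 0.0025 m and angle between the z axis of coupler_seat and the z axis of nipple, either way round below 0.14 rad), for 0.1 s.
At the end, for the whole second after the job is handed in: The coupler is on the nipple: its seat within 2.5 mm of the crown and its axis within 8 degrees of the nipple's; the stem is pushed more than 6 mm (half of the stroke) into the barrel against the spring and held still there; the fingers still hold the gun (all of step 2 and value of joint coupler above 0.006 m and velocity of joint coupler below 0.01 m/s and contact force between the fingers and gun above 5 N); the arm keeps its last pose, push and grip.
It fails at once if the jar is moved by more than 30 mm (distance of jar from where it was at the start of the episode above 0.03 m).
It fails at once if the bowl is moved by more than 30 mm (distance of bowl from where it was at the start of the episode above 0.03 m).
It fails at once if the screwdriver is moved by more than 30 mm (distance of screwdriver from where it was at the start of the episode above 0.03 m).
It also fails if it takes over 45 s, if anything falls off the work surface, if the arm or the gripper's body presses on something with over 40 N, if the wrist force passes 120 N, or if a joint passes its speed limit or range.

ROBOT

A 6-joint arm with a two-finger parallel gripper is mounted at the origin on the work surface. World frame = base frame: x ahead of the robot, y to its left, z up, the work surface at z = 0. Lengths are in m, angles in degrees, forces in N, time in s.
With the tool pointing down it reaches from about 0.4 to 0.825 m from the base axis. Payload 7 kg.
Tool frame: the origin (TCP) lies at the very end of the fingers, on their centre line; the grasp point (between the pads) lies 19 mm behind it; z points along the fingers, y is the line along which they close (so a half turn about z gives the same grasp; the last joint's range is limited). The gripper opens to 88 mm and grips with 3 to 60 N. Pads are 19 mm wide; open, the fingers measure 130 mm over their backs; the gripper's body (78 mm by 193 mm) begins 47 mm behind the grasp point.
Start: joints at [80.22, 20.546, 0.682, 0, -70.136, -16.507], TCP at [0.299, 0.605, 0.227] pointing down, gripper open.
Joint ranges: [-176.03, 176.03], [-82.01, 121.73], [-58.28, 71.71], [-173.87, 95.51], [-174.79, -0.11], [-173.66, 173.66]. Speed limits (degrees/s): [136.94, 136.94, 172.46, 180, 180, 180].

INTERFACE

Orientations are given as [roll, pitch, yaw] about the fixed x, y, z axes, in that order (R = Rz(yaw) Ry(pitch) Rx(roll)).
In Python, from plant import get_state, imaging, r, finder gives the robot as it stands.
- The arm moves only by the shell command python3 -m handwheel 'ROWS' [FORCE]. ROWS is JSON, a list of rows, each a list of 5 numbers: the closure, from 0 (fully open) to 1 (shut), then the shift along the world's x, y, z in cm, then the turn about the world's z in degrees. A call has 1 to 8 rows; each row is the pose to reach, as a shift and turn from the pose commanded when the call began; what a row does not reach only later rows make up. A row lasts 1/8 s, in which the tool goes at most 62.5 mm and 10.7 degrees, less where a joint would pass 70% of its speed; a pose out of reach is approached as far as the arm can. A call with a gripper value outside its range is refused whole. The fingers move at their own pace and stop on an object; FORCE is the grip in N (left out, the last holds). Time passes only in rows, so rows that repeat a pose let the fingers close. It gives the time, the measured TCP pose, the force, the opening and the grip force at its end, in the units of the state.
- get_state(): the state, without advancing time (a new reading comes with each control period).
- imaging.capture(name): name is "scene" or "top"; returns (picture, depth): 384x512x3 uint8, red, green, blue; 384x512 float32, m along the optical axis (not along the pixel's ray), 0 where there is no reading.
- imaging.get_calibration(name): a dict with "fx", "fy", "cx", "cy" (pixels), "rvec" (rotation vector, rad) and "tvec" (3), from world to camera coordinates, as OpenCV has them. Camera axes: x right, y down, z forward; pixel columns grow to the right and rows downward; lengths in m; the calibration is good to about 2 mm. A picture is of the moment at which its call begins. get_calibration takes no time and is no camera call.
- r.close_job(): hands the job in; it is judged then, once.
Trained networks look in the newest picture that a camera, given by its name, has taken for a name from the list of things; names that differ only in an ending like _2 or _b are one class to them, and where a whole thing is asked for, a point or a joint stands for the part that bears it (a point fixed in the world has none). Each returns a list of dicts, best first, with "p" (0 to 1); they miss things now and then, are a little off and sometimes report something else, mostly with a low value. They report only what shows in the picture. A call takes as long as a camera call.
- finder.cut_out(camera, query): "region" (384x512 bool, what is visible of it) and "pixel" ([column, row] in pixels, amid what is visible of it).
The state is a dict: "time_s": time; "joints": joint angles; "qd": joint speeds; "joint_torque": joint torques, N m; "tcp_pos": TCP position; "eef_rot": TCP orientation; "contact_force": force on the tool from outside, world axes, zero at the start; "moment": the same for the moment, N m; "gripper_width": finger opening in m; "gripper_force": force on a finger pad.
Only numpy, scipy, OpenCV 4.12 (cv2) and the standard library are available. Lean on these libraries where they do the work, as an engineer would, in place of code of your own. Each camera call takes 0.05 s, during which the arm holds its last target. There are 200 camera calls.

## Working session

There is one attempt and no reset: what is moved stays moved. The work goes in short steps, Python scripts to look and compute and a shell command to move; the robot and the scene stay as the last step left them, time stands still between calls to the robot, and variables do not carry over. Pictures are saved under pics/ and viewed, at most 10 in all, crops included, and the job is handed in when it is done.

```bash
mkdir -p pics
cat > h.py <<'E'
import numpy as np, cv2
from plant import get_state, imaging, r, finder
def cal(n):
    c=imaging.get_calibration(n); K=np.array([[c['fx'],0,c['cx']],[0,c['fy'],c['cy']],[0,0,1]])
    R=cv2.Rodrigues(np.array(c['rvec'],float))[0]; return K,R,np.array(c['tvec'],float).ravel()
def cloud(n,d):
    K,R,t=cal(n); v,u=np.mgrid[:d.shape[0],:d.shape[1]]
    p=np.stack([(u-K[0,2])/K[0,0]*d,(v-K[1,2])/K[1,1]*d,d],-1)
    return (p-t)@R      # world, per pixel
def save(n,img): cv2.imwrite('pics/'+n+'.png',img[:,:,::-1])
E
python3 - <<'E'
from h import *
s=get_state(); print({k:np.round(s[k],3) for k in s})
ims=[]
for n in('scene','top'):
    im,d=imaging.capture(n); ims.append(im); P=cloud(n,d); np.savez(f'{n}0.npz',im=im,d=d,P=P)
    K,R,t=cal(n); print(n,K[0,0],'cam',np.round(-R.T@t,3),'axis',np.round(R[2],2),'valid',(d>0).mean())
    for q in('gun_grip','stand','vise','nipple','jar','bowl','screwdriver'):
        for o in finder.cut_out(n,q)[:2]:
            m=o['region']&(d>0); p=P[m]
            print(q,round(o['p'],2),np.round(o['pixel']),m.sum(),'med',np.round(np.median(p,0),3),'lo',np.round(np.percentile(p,2,axis=0),3),'hi',np.round(np.percentile(p,98,axis=0),3))
for n,im in zip(('scene0','top0'),ims): save(n,im)
E
```

```text
{'time_s': np.float64(0.0), 'joints': array([ 8.0221e+01,  2.0592e+01,  6.3400e-01, -2.1000e-02, -7.0135e+01,
       -1.6507e+01]), 'qd': array([ 0.012,  0.051, -0.058, -0.005, -0.015,  0.004]), 'joint_torque': array([ 2.0000e-03, -5.8272e+01,  2.9305e+01,  6.9970e+00,  7.0000e-03,
       -0.0000e+00]), 'tcp_pos': array([0.299, 0.605, 0.226]), 'eef_rot': array([ 1.79905e+02, -8.00000e-03, -2.62940e+01]), 'contact_force': array([0.854, 0.08 , 0.288]), 'moment': array([-0.014, -0.031, -0.005]), 'gripper_force': np.float64(0.0), 'gripper_width': np.float64(0.088)}
scene 488.6629829642171 cam [1.242 0.058 0.588] axis [-0.81 -0.09 -0.58] valid 0.9961039225260416
gun_grip 0.6 [246. 203.] 461 med [ 0.515 -0.016  0.022] lo [ 0.463 -0.028  0.007] hi [ 0.585 -0.003  0.027]
gun_grip 0.56 [143. 165.] 771 med [ 0.509 -0.214  0.096] lo [ 0.49  -0.232  0.054] hi [ 0.518 -0.201  0.139]
stand 0.7 [145. 188.] 1684 med [ 0.52  -0.205  0.037] lo [ 0.469 -0.268  0.001] hi [ 0.548 -0.169  0.052]
nipple 0.62 [396. 193.] 121 med [0.563 0.237 0.102] lo [0.553 0.23  0.094] hi [0.572 0.245 0.113]
jar 0.65 [249
[... 727 characters left out ...]
[115. 188.] 6060 med [0.615 0.246 0.08 ] lo [0.514 0.187 0.013] hi [0.702 0.313 0.134]
nipple 0.58 [120. 213.] 67 med [0.559 0.237 0.11 ] lo [0.552 0.231 0.096] hi [0.569 0.244 0.114]
nipple 0.3 [256. 221.] 595 med [ 0.506 -0.017  0.022] lo [ 0.459 -0.027  0.012] hi [ 0.615 -0.002  0.027]
jar 0.69 [233. 134.] 908 med [0.682 0.007 0.083] lo [ 0.664 -0.02   0.001] hi [0.716 0.035 0.087]
bowl 0.63 [258. 275.] 2226 med [0.399 0.001 0.022] lo [ 0.353 -0.045  0.003] hi [0.446 0.047 0.051]
screwdriver 0.8 [255. 223.] 623 med [ 0.508 -0.017  0.022] lo [ 0.459 -0.027  0.   ] hi [ 0.615 -0.002  0.027]
screwdriver 0.24 [117. 215.] 84 med [0.559 0.236 0.108] lo [0.551 0.231 0.095] hi [0.571 0.244 0.114]
```

View pics/scene0.png

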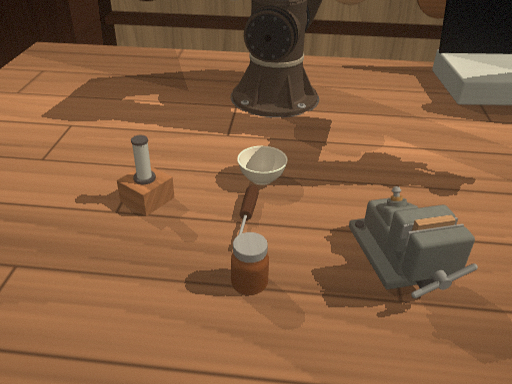

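View pics/top0.png

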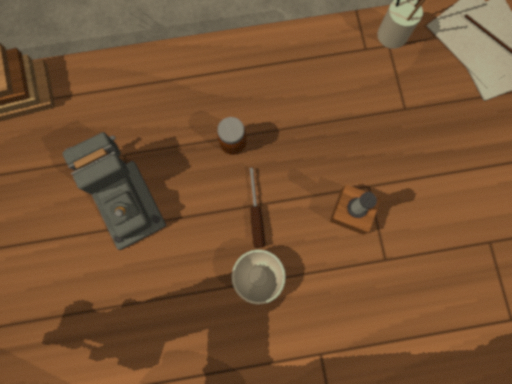

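Run:
```python
from h import *
from scipy.optimize import least_squares
P=np.concatenate([np.load(f'{n}0.npz')['P'].reshape(-1,3) for n in('scene','top')])
# gun barrel/cap: points above collar near gun
g=P[(np.hypot(P[:,0]-.5,P[:,1]+.215)<.04)&(P[:,2]>.065)]
for lo,hi,rad in((.068,.128,.014),(.132,.136,.0155)):
    b=g[(g[:,2]>lo)&(g[:,2]<hi)]
    f=least_squares(lambda c:np.hypot(b[:,0]-c[0],b[:,1]-c[1])-rad,[.5,-.215],loss='soft_l1',f_scale=.002)
    print('barrel centre',f.x,len(b),'rms',np.sqrt(np.mean(f.fun**2)))
print('top z',np.percentile(g[:,2],[90,95,99]), 'top centre',g[g[:,2]>.1365].mean(0))
st=P[(np.abs(P[:,0]-.5)<.06)&(np.abs(P[:,1]+.21)<.06)&(np.abs(P[:,2]-.05)<.004)]
x=st[:,:2].astype(np.float32); print('stand top',np.median(st[:,2]),cv2.minAreaRect(x))
# vise : yaw from the upper points
v=P[(np.abs(P[:,0]-.62)<.15)&(np.abs(P[:,1]-.24)<.1)&(P[:,2]>.115)]
print('jaws',cv2.minAreaRect(v[(v[:,0]>.58)][:,:2].astype(np.float32)), np.percentile(v[:,2],[50,95]))
# nipple points
for n in('scene','top'):
    q=np.load(f'{n}0.npz')['P'].reshape(-1,3); q=q[(np.hypot(q[:,0]-.56,q[:,1]-.238)<.02)&(q[:,2]>.104)]
    print(n,len(q),q.mean(0),q[q[:,2]>.111].mean(0),q.max(0))
```

```text
barrel centre [ 0.49805469 -0.21838146] 544 rms 0.0010344213650150071
barrel centre [ 0.49865538 -0.21935433] 68 rms 0.004054582003988601
top z [0.1385731  0.13904907 0.13997177] top centre [ 0.49989499 -0.21771785  0.13820707]
stand top 0.049779792732570737 ((0.4988325536251068, -0.2188602238893509), (0.07848727703094482, 0.07728932797908783), 58.54823684692383)
jaws ((0.6633862853050232, 0.27359539270401), (0.08559136837720871, 0.09242977201938629), 18.70587921142578) [0.12637649 0.13421398]
scene 58 [0.56031424 0.23674534 0.10979602] [0.55835137 0.23715762 0.11231637] [0.56615964 0.24532894 0.11349874]
top 54 [0.55697405 0.23707091 0.11007202] [0.55731202 0.23787119 0.11261153] [0.56393823 0.24431965 0.11519427]
```

```bash
python3 -m handwheel '[[0,1.4,-5.8,0,0],[0,2.8,-11.6,0,0],[0,4.2,-17.4,0,0],[0,5.6,-23.2,0,0],[0,7,-29,0,0],[0,8.4,-34.8,0,0],[0,9.8,-40.6,0,0],[0,10,-41.2,0,0]]' 30
python3 -m handwheel '[[0,1.4,-5.8,0,0],[0,2.8,-11.6,0,0],[0,4.2,-17.4,0,0],[0,5.6,-23.2,0,0],[0,7,-29,0,0],[0,8.4,-34.8,0,0],[0,9.9,-40.6,-2,0],[0,9.95,-41.15,-4,0]]'
python3 - <<'E'
from h import *
from scipy.optimize import least_squares
P=np.concatenate([np.load(f'{n}0.npz')['P'].reshape(-1,3) for n in('scene','top')])
v=P[(np.abs(P[:,0]-.62)<.15)&(np.abs(P[:,1]-.25)<.11)]
for lo,hi in((.124,.137),(.01,.03)):
    b=v[(v[:,2]>lo)&(v[:,2]<hi)]; print(lo,len(b),np.round(cv2.minAreaRect(b[:,:2].astype(np.float32)),3) if 0 else cv2.minAreaRect(b[:,:2].astype(np.float32)))
im=np.load('top0.npz')['im']; save('vise_top',cv2.resize(im[120:260,50:180],None,fx=4.2,fy=4.2,interpolation=cv2.INTER_CUBIC))
E
```

```text
time_s: 1.8
tcp_pos: [0.3991, 0.1902, 0.227]
eef_rot: [-179.9, -0.0, -26.5]
contact_force: [0.7, 0.0, 0.1]
gripper_width: 0.0875
gripper_force: 0.0
time_s: 2.8
tcp_pos: [0.4993, -0.2213, 0.1855]
eef_rot: [180.0, -0.0, -26.5]
contact_force: [-0.6, 0.2, -0.9]
gripper_width: 0.0878
gripper_force: 0.0
0.124 3690 ((0.6629211902618408, 0.2730640769004822), (0.083345927298069, 0.08940300345420837), 18.817548751831055)
0.01 2852 ((0.5924462676048279, 0.24943572282791138), (0.16159974038600922, 0.11244411766529083), 18.55406951904297)
```

```bash
python3 -m handwheel '[[0,0,0,0,0],[0,0,0,-5,0],[0,0,0,-9.8,0],[0,0,0,-9.8,0],[1,0,0,-9.8,0],[1,0,0,-9.8,0],[1,0,0,-9.8,0],[1,0,0,-9.8,0]]' 30
python3 -m handwheel '[[1,0,0,0,0],[1,0,0,0,0],[1,0,0,0,0]]'
```

```text
time_s: 3.8
tcp_pos: [0.4988, -0.2184, 0.0894]
eef_rot: [-180.0, -0.1, -26.3]
contact_force: [-0.8, -0.2, 0.3]
gripper_width: 0.0528
gripper_force: 0.0
time_s: 4.18
tcp_pos: [0.4984, -0.2183, 0.0885]
eef_rot: [180.0, 0.0, -26.3]
contact_force: [-0.1, 0.3, 0.2]
gripper_width: 0.0281
gripper_force: 30.0
```

```bash
python3 -m handwheel '[[1,0,0,1.6,0],[1,0,0,3.2,0],[1,-0.6,0.3,3.2,0],[1,-1.2,0.6,3.2,0],[1,-1.8,0.9,3.2,0],[1,-2.4,1.2,3.1,0],[1,-2.9,1.4,3.1,0],[1,-2.9,1.4,3.1,0]]' 30
python3 -m handwheel '[[1,-0.4,0.2,-0.1,0],[1,-0.8,0.4,-0.1,0],[1,-1.2,0.6,-0.1,0],[1,-1.2,0.6,-0.1,0]]'
cat > gun.py <<'E'
from h import *
def look(tag):
    s=get_state(); tcp=np.array(s['tcp_pos']); yaw=np.radians(s['eef_rot'][2]); xt=np.array([np.cos(yaw),np.sin(yaw),0]); yt=np.array([-xt[1],xt[0],0]); G=tcp+[0,0,.019]
    Q=[]
    for n in('scene','top'):
        im,d=imaging.capture(n); P=cloud(n,d); save(tag+n,im); np.savez(tag+n+'.npz',im=im,P=P)
        Q.append(P[d>0])
    return G,xt,yt,np.concatenate(Q),s
E
python3 - <<'E'
from gun import *
G,xt,yt,Q,s=look('t1'); print(G,s['contact_force'],s['moment'])
q=(Q-G)@np.stack([xt,yt,[0,0,1.]],1)
m=(np.abs(q[:,0])<.09)&(np.abs(q[:,1])<.025)&(q[:,2]>-.1)&(q[:,2]<.06)
q=q[m]
for z in np.arange(-.095,.05,.01):
    k=q[np.abs(q[:,2]-z)<.005]
    if len(k)>3: print(round(z,3),len(k),np.round(np.percentile(k[:,0],[3,50,97])*1e3),np.round(np.percentile(k[:,1],[3,97])*1e3))
im=cv2.imread('pics/t1scene.png'); cv2.imwrite('pics/t1c.png',cv2.resize(im[60:240,50:250],None,fx=3,fy=3,interpolation=cv2.INTER_CUBIC))
E
```

```text
time_s: 5.18
tcp_pos: [0.4691, -0.2042, 0.1194]
eef_rot: [180.0, 0.0, -26.3]
contact_force: [1.9, -1.0, -4.8]
gripper_width: 0.0281
gripper_force: 30.0
time_s: 5.68
tcp_pos: [0.4573, -0.1982, 0.1187]
eef_rot: [-180.0, -0.0, -26.3]
contact_force: [1.5, -0.9, -2.9]
gripper_width: 0.0277
gripper_force: 30.0
[ 0.45725694 -0.19821509  0.13773194] [ 1.49471716 -0.93512678 -2.91211925] [-0.29229767 -0.59699723 -0.02025385]
-0.095 91 [29. 82. 86.] [-23.  24.]
-0.085 438 [12. 56. 83.] [-23.  24.]
-0.075 99 [31. 46. 53.] [-9. 13.]
-0.065 46 [31. 40. 49.] [-5.  8.]
-0.055 37 [10. 37. 41.] [-2. 19.]
-0.045 101 [19. 35. 47.] [-16.  21.]
-0.035 101 [20. 35. 46.] [-9. 15.]
-0.025 84 [15. 30. 36.] [-6. 14.]
-0.015 104 [ 8. 24. 31.] [-7. 22.]
-0.005 101 [ 8. 19. 28.] [-23.  24.]
0.005 116 [ 6. 16. 24.] [-23.  23.]
0.015 106 [ 7. 11. 20.] [-23.  22.]
0.025 104 [ 6. 10. 16.] [-24.  23.]
0.035 49 [ 4. 11. 14.] [-24.  20.]
0.045 22 [-23.   1.  13.] [-23. -17.]
```

View pics/t1c.png

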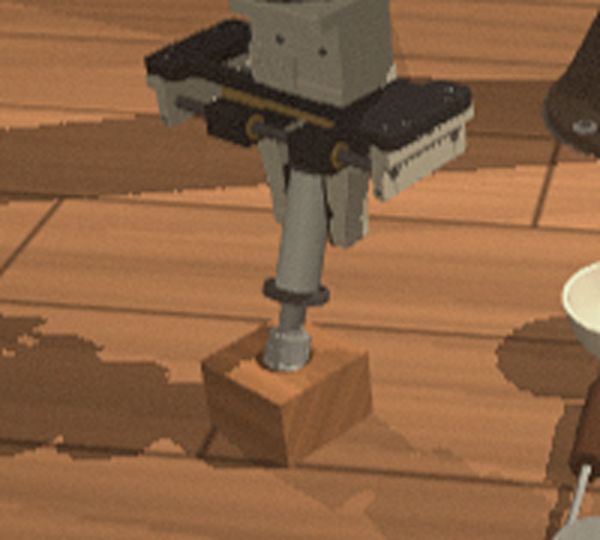

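```bash
python3 -m handwheel '[[1,0,0,0,0],[1,0,0,0,0],[1,0,0,3,0],[1,0,0,6,5],[1,0,0,9,15],[1,0,0,11,25],[1,0,0,11,35],[1,0,0,11,45]]' 55
python3 -m handwheel '[[1,0,0,0,0],[1,0,0,0,0]]'
cat >> gun.py <<'E'
from scipy.optimize import least_squares
def fit(G,xt,yt,Q,rad=.014):
    q=(Q-G)@np.stack([xt,yt,[0,0,1.]],1)
    def f(p,q,clip=1):  # p: tilt in xz, tilt in yz, x0, y0
        a=np.array([-np.sin(p[0]),np.sin(p[1]),np.cos(p[0])]); a/=np.linalg.norm(a); w=q-[p[2],p[3],0]
        t=w@a; return np.linalg.norm(w-np.outer(t,a),axis=1)-rad, t
    p=np.array([.45,0,0,0])
    for tol in(.012,.006,.004):
        d,t=f(p,q); k=q[(np.abs(d)<tol)&(t>-.047)&(t<.028)&((t<-.022)|(np.abs(q[:,1])<.010))]
        p=least_squares(lambda p:f(p,k)[0],p,loss='soft_l1',f_scale=.001).x
    d,t=f(p,q); a=np.array([-np.sin(p[0]),np.sin(p[1]),np.cos(p[0])]); a/=np.linalg.norm(a)
    # end of cap: points near axis
    w=q-[p[2],p[3],0]; rr=d+rad
    print('n',len(k),'tilt',np.degrees(p[:2]),'off mm',p[2:]*1e3,'rms',np.std(f(p,k)[0]))
    for lo in np.arange(-.11,.05,.004):
        kk=(t>lo)&(t<lo+.004)&(rr<.026)
        if kk.sum()>2: print(round(lo*1e3),kk.sum(),round(np.percentile(rr[kk],80)*1e3,1),end=' | ')
    print(); return p
E
python3 - <<'E'
from gun import *
G,xt,yt,Q,s=look('t2'); print(G,s['eef_rot'],s['contact_force'],s['gripper_force']); fit(G,xt,yt,Q)
E
```

```text
time_s: 6.78
tcp_pos: [0.4567, -0.1981, 0.2284]
eef_rot: [-179.9, 0.1, 19.0]
contact_force: [-0.6, 0.4, -3.2]
gripper_width: 0.0274
gripper_force: 55.0
time_s: 7.02
tcp_pos: [0.4571, -0.1983, 0.2283]
eef_rot: [-180.0, 0.0, 18.5]
contact_force: [0.6, -0.5, -3.4]
gripper_width: 0.0275
gripper_force: 55.0
[ 0.45711161 -0.19828752  0.24728656] [-1.79976624e+02  4.20450663e-02  1.84846597e+01] [ 0.64091964 -0.45081821 -3.44161473] 55.00252068042755
n 443 tilt [19.79024673 -5.78548958] off mm [37.0651648  -2.63248781] rms 0.0020293720491107005
-94 12 21.7 | -90 30 19.9 | -86 35 20.7 | -82 37 21.4 | -78 32 21.8 | -74 34 20.1 | -70 23 21.3 | -66 21 22.2 | -62 21 21.6 | -58 21 22.1 | -54 20 21.8 | -50 17 21.7 | -46 42 17.6 | -42 58 19.2 | -38 41 20.4 | -34 35 20.3 | -30 34 20.6 | -26 38 19.3 | -22 34 19.1 | -18 37 20.0 | -14 38 20.0 | -10 37 19.5 | -6 34 20.5 | -2 37 19.7 | 2 34 19.9 | 6 38 20.9 | 10 37 19.4 | 14 35 21.0 | 18 44 22.3 | 22 49 23.7 | 26 48 22.9 | 30 51 22.6 | 34 54 23.0 | 38 52 20.9 | 42 23 24.5 | 46 19 23.1 |
```

Run:
```python
from h import *
G=np.array(get_state()['tcp_pos'])+[0,0,.019]; yaw=np.radians(18.6); xt=np.array([np.cos(yaw),np.sin(yaw),0]);yt=np.array([-xt[1],xt[0],0])
for n in('scene','top'):
    Z=np.load(f't2{n}.npz'); P=Z['P']; K,R,t=cal(n)
    for o in finder.cut_out(n,'gun_grip')[:2]:
        q=(P[o['region']]-G)@np.stack([xt,yt,[0,0,1.]],1)
        print(n,round(o['p'],2),o['pixel'],len(q)); 
        for z in np.arange(-.1,.05,.01):
            k=q[np.abs(q[:,2]-z)<.005]
            if len(k)>4: print(round(z,2),len(k),np.round(np.percentile(k[:,0],[5,50,95])*1e3,1),np.round(np.percentile(k[:,1],[5,50,95])*1e3,1))
    im=Z['im'].copy()
    for th,c in((25,(255,0,0)),(20,(0,255,0))):
        a=np.cos(np.radians(th))*np.array([0,0,1])-np.sin(np.radians(th))*xt
        pr=[((K@(R@(G+L*a)+t))[:2]/(K@(R@(G+L*a)+t))[2]) for L in(-.104,.03)]
        print(th,np.round(pr,1))
    u,v=np.mean(pr,0).astype(int); u=np.clip(u,75,435);v=max(v,55)
    save('t2c'+n,cv2.resize(im[v-55:v+55,u-75:u+75],None,fx=4,fy=4,interpolation=cv2.INTER_CUBIC)); print('crop origin',u-75,v-55)
```

```text
scene 0.67 [152.8, 93.6] 1186
-0.09 52 [44.4 52.3 56.8] [-10.9   2.8  14. ]
-0.08 96 [42.4 49.3 55.3] [-11.1   0.3  12.5]
-0.07 83 [36.8 43.1 51.2] [-7.4  0.3  8.9]
-0.06 51 [33.4 38.3 41.7] [-5.5  1.3  8.2]
-0.05 39 [23.2 35.7 42.6] [-14.8   0.3  18.6]
-0.04 153 [29.1 38.5 47.4] [-13.2   1.   15. ]
-0.03 97 [24.7 32.1 36.3] [-10.8   1.5  13.5]
-0.02 103 [19.2 29.1 33.4] [-12.3   0.   13.1]
-0.01 100 [16.5 25.6 29.4] [-11.7   1.3  13.2]
-0.0 103 [15.8 21.9 26.6] [-10.7   0.9  13.2]
0.01 102 [10.9 18.  22.6] [-11.7   0.4  13. ]
0.02 98 [ 8.8 15.  19.5] [-11.1   0.6  11.5]
0.03 91 [ 6.5 11.8 15.5] [-10.7  -0.2  12. ]
0.04 8 [10.6 12.3 13.6] [-6.5  1.4  6.6]
25 [[156.3 132.3]
 [147.4  55.4]]
20 [[156.2 131.8]
 [147.4  55.3]]
crop origin 76 38
25 [[351.4 201.3]
 [389.4 220. ]]
20 [[353.4 205.7]
 [388.7 218.5]]
crop origin 296 157
```

View pics/t2cscene.png

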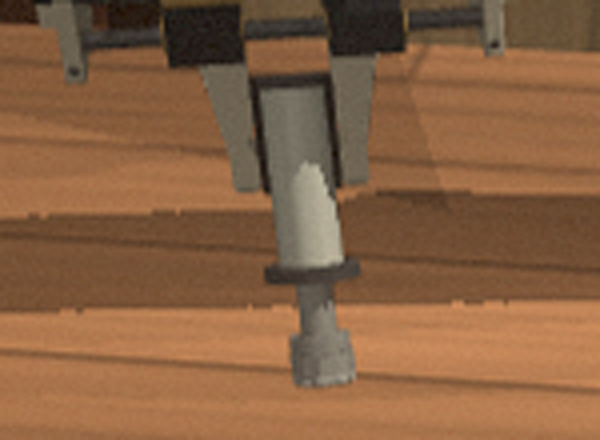

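```bash
cat > gfit.py <<'E'
from gun import *
PROF=np.array([[-.104,.0145],[-.085,.0145],[-.0585,.021],[-.051,.021],[-.051,.014],[.024,.014],[.024,.0155],[.030,.0155]])
def gfit(tag,p0,use=('scene','top')):
    G,xt,yt,Q,s=look(tag); F=np.stack([xt,yt,[0,0,1.]],1); q=[]
    for n in use:
        P=np.load(f'{tag}{n}.npz')['P']
        o=[o for o in finder.cut_out(n,'gun_grip')[:3] if np.linalg.norm(np.median(P[o['region']],0)-G)<.1]
        if o:
            m=cv2.erode(o[0]['region'].astype(np.uint8),np.ones((3,3)))>0; k=(P[m]-G)@F; print(n,o[0]['p'],len(k)); q.append(k[np.abs(k[:,1])<.024])
    q=np.concatenate(q)
    def axis(p):
        a=np.array([-np.sin(p[0]),np.sin(p[1]),np.cos(p[0])]); return a/np.linalg.norm(a)
    def res(p,full=False):   # signed distance to barrel / collar / coupler / cap as union of cylinders
        a=axis(p); w=q-[p[2],p[3],0]; t=w@a-p[4]; rr=np.linalg.norm(w-np.outer(w@a,a),axis=1); D=[]
        for lo,hi,R in((-.104,-.088,.0145),(-.088,-.058,.008),(-.058,-.051,.021),(-.051,.024,.014),(.024,.030,.0155)):
            dx=rr-R; dt=np.abs(t-(lo+hi)/2)-(hi-lo)/2
            D.append(np.hypot(np.maximum(dx,0),np.maximum(dt,0))+np.minimum(np.maximum(dx,dt),0))
        return np.min(D,0)
    f=least_squares(res,p0,loss='soft_l1',f_scale=.0015); p=f.x; a=axis(p)
    seat=np.array([p[2],p[3],0])+a*(p[4]-.090)
    aw=F@a; sw=G+F@seat
    print('tilt x,y deg',np.round(np.degrees(p[:2]),1),'axis offset at grasp height mm',np.round(p[2:4]*1e3,1),'axial',round(p[4]*1e3,1),'rms',np.std(res(p)))
    print('G',np.round(G,4),'seat-G tool',np.round(seat*1e3,1),'seat world',np.round(sw,4),'force',np.round(s['contact_force'],1),'mom',np.round(s['moment'],2),'t',s['time_s'])
    return p,sw,aw,G
E
python3 - <<'E'
from gfit import *
gfit('t3',[.4,0,.0,0,0]); gfit('t4',[.33,0,.01,0,0],('scene',))
E
```

```text
scene 0.65 1058
tilt x,y deg [12.9 -1.3] axis offset at grasp height mm [34.3  0.6] axial 16.6 rms 0.046176465142415545
G [ 0.4574 -0.1983  0.2474] seat-G tool [ 50.6   2.3 -71.5] seat world [ 0.5046 -0.18    0.1759] force [ 0.2  0.2 -2.2] mom [-0.09  0.08 -0.02] t 7.225
scene 0.64 1025
tilt x,y deg [19.7 -0.2] axis offset at grasp height mm [9.5 0.9] axial 5.1 rms 0.06614359075984691
G [ 0.4574 -0.1983  0.2475] seat-G tool [ 38.1   1.2 -79.9] seat world [ 0.4932 -0.185   0.1676] force [-1.2  0.1 -2.2] mom [-0.09  0.08 -0.02] t 7.425
```

```bash
sed -i "s/q=np.concatenate(q)/q=np.concatenate(q); q=q[(np.linalg.norm(q,axis=1)<.12)\&(q[:,2]<.045)]/; s/loss='soft_l1',f_scale=.0015); p=f.x/loss='soft_l1',f_scale=.0015,x_scale=[.1,.1,.01,.01,.01]); p=f.x/" gfit.py
python3 - <<'E'
from gfit import *
gfit('t5',[.4,0,.0,0,0],('scene',)); gfit('t6',[.33,0,.01,0,0],('scene','top'))
K,R,t=cal('top'); G=np.array(get_state()['tcp_pos'])+[0,0,.019]
E
```

```text
scene 0.67 951
tilt x,y deg [12.8 -2.1] axis offset at grasp height mm [34.8  0.7] axial 17.0 rms 0.0034131426172139246
G [ 0.4575 -0.1983  0.2476] seat-G tool [ 51.    3.4 -71.1] seat world [ 0.5046 -0.1788  0.1765] force [-0.6 -0.3 -2.9] mom [-0.1   0.02 -0.05] t 7.575
scene 0.73 1035
tilt x,y deg [19.8 -0. ] axis offset at grasp height mm [9.4 0.9] axial 5.0 rms 0.0013028295107395038
G [ 0.4574 -0.1983  0.2476] seat-G tool [ 38.1   0.9 -80. ] seat world [ 0.4933 -0.1852  0.1676] force [ 0.1  0.8 -3.2] mom [-0.07  0.05 -0.05] t 7.725
```

```bash
python3 -m handwheel '[[1,0.3,2,0,0],[1,1,6,0,0],[1,1.6,11,0,0],[1,2.2,16,0,0],[1,2.8,21,0,0],[1,3.4,26,0,0],[1,4,30,0,0],[1,4,31,0,0]]' 58
python3 -m handwheel '[[1,0.5,4,0,0],[1,0.8,8,0,0],[1,1,10,-1,0],[1,1,10.8,-2.4,0],[1,1,10.8,-2.4,0],[1,1,10.8,-2.4,0]]'
cat > rel.py <<'E'
from gfit import *
import sys
tag=sys.argv[1]
p,sw,aw,G=gfit(tag,[.4,0,.01,0,.005],('scene',))
ph=np.radians(18.7); x=np.array([np.cos(ph),np.sin(ph),0]); y=np.array([-x[1],x[0],0]); a=np.array([0,0,np.cos(np.radians(25))])-np.sin(np.radians(25))*x; b=np.cross(y,a)
for n in('scene','top'):
    q=np.load(f'{tag}{n}.npz')['P'].reshape(-1,3); q=q[(np.linalg.norm(q-[.558,.2375,.108],axis=1)<.014)]
    k=(q-[.5578,.2375,.112])@np.stack([b,y,a],1); h=k[(k[:,2]>-.002)&(np.hypot(k[:,0],k[:,1])<.009)]
    if len(h): print(n,len(h),'crown disc b,y,a mm',np.round(np.median(h,0)*1e3,1), 'head',np.round((k.min(0)+k.max(0))*500,1))
w=(sw-[.5578,.2375,.112])@np.stack([b,y,a],1)
print('seat rel crown b,y,a mm',np.round(w*1e3,1),'angle',np.degrees(np.arccos(aw@a)))
E
python3 rel.py u1
```

```text
time_s: 8.93
tcp_pos: [0.4977, 0.1139, 0.2284]
eef_rot: [-180.0, -0.0, 18.8]
contact_force: [-0.0, -0.2, -3.5]
gripper_width: 0.0274
gripper_force: 58.0
time_s: 9.68
tcp_pos: [0.5074, 0.2187, 0.2046]
eef_rot: [180.0, 0.0, 18.7]
contact_force: [1.1, 0.0, -2.7]
gripper_width: 0.0269
gripper_force: 58.0
scene 0.85 1273
tilt x,y deg [19.8 -0.1] axis offset at grasp height mm [9.9 0.6] axial 4.5 rms 0.0012740667638662666
G [0.5074 0.2187 0.2236] seat-G tool [ 38.8   0.8 -80.5] seat world [0.544  0.2318 0.1431] force [ 1.1  0.  -2.7] mom [-0.12  0.03 -0.04] t 9.675
scene 28 crown disc b,y,a mm [ 0.5 -1.5 -0.4] head [-0.2  0.3 -6.9]
seat rel crown b,y,a mm [-0.4 -0.9 34.5] angle 5.207562020990466
```

```bash
python3 -c "
import cv2; im=cv2.imread('pics/u1scene.png'); cv2.imwrite('pics/u1c.png',cv2.resize(im[80:230,310:480],None,fx=4,fy=4,interpolation=cv2.INTER_CUBIC))"
```

```text
(no output)
```

View pics/u1c.png

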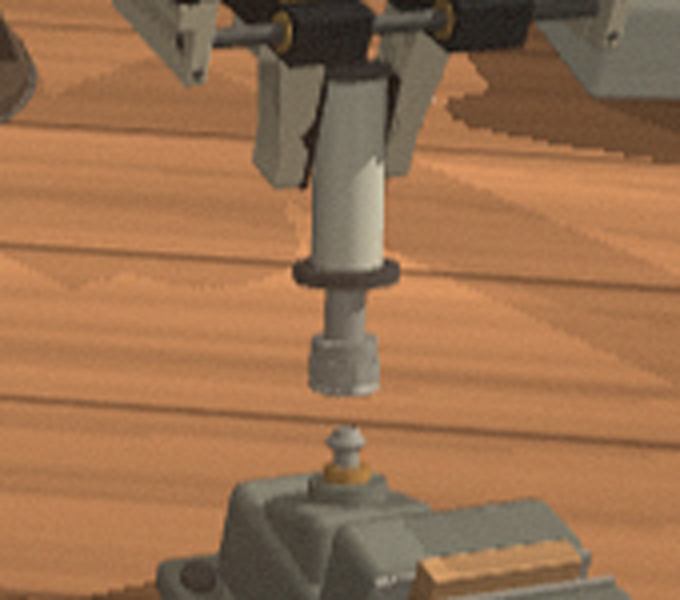

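```bash
python3 -m handwheel '[[1,0.4,0.15,-0.9,0],[1,0.8,0.3,-1.8,0],[1,0.95,0.35,-2.15,0],[1,1.1,0.4,-2.5,0],[1,1.1,0.4,-2.5,0]]' 60
python3 rel.py u2
```

```text
time_s: 10.45
tcp_pos: [0.5182, 0.2236, 0.1787]
eef_rot: [180.0, 0.1, 18.7]
contact_force: [-0.3, 0.0, -5.0]
gripper_width: 0.0278
gripper_force: 60.0
scene 0.73 1157
tilt x,y deg [19.4 -0.1] axis offset at grasp height mm [9.8 0.5] axial 4.5 rms 0.0013498685685789159
G [0.5182 0.2236 0.1977] seat-G tool [ 38.2   0.7 -80.7] seat world [0.5542 0.2365 0.117 ] force [-0.3  0.  -5. ] mom [-0.03  0.09  0.02] t 10.45
seat rel crown b,y,a mm [-1.3  0.2  6.2] angle 5.6149701445281615
```

```bash
python3 -m handwheel '[[1,0.15,0.05,-0.2,0],[1,0.25,0.1,-0.4,0],[1,0.35,0.1,-0.6,0],[1,0.35,0.1,-0.6,0],[1,0.35,0.1,-0.6,0]]' 60
python3 rel.py u3
```

```text
time_s: 11.22
tcp_pos: [0.522, 0.2247, 0.1751]
eef_rot: [-180.0, -0.1, 18.7]
contact_force: [-7.1, -0.9, 7.7]
gripper_width: 0.0271
gripper_force: 60.0
scene 0.75 1063
tilt x,y deg [18.3 -0.4] axis offset at grasp height mm [9.2 0.3] axial 3.9 rms 0.0014005847968725001
G [0.522  0.2247 0.1941] seat-G tool [ 36.2   0.9 -81.8] seat world [0.556  0.2373 0.1123] force [-7.1 -0.9  7.7] mom [-0.46  2.64  0.02] t 11.225
scene 1 crown disc b,y,a mm [ 8.3 -2.2  0.9] head [ 3.2 -1.1 -5.7]
seat rel crown b,y,a mm [-1.5  0.3  1. ] angle 6.751077776907745
```

```bash
python3 -m handwheel '[[1,-0.3,-0.1,-0.1,0],[1,-0.6,-0.2,-0.2,0],[1,-0.85,-0.3,-0.35,0],[1,-0.85,-0.3,-0.4,0],[1,-0.85,-0.3,-0.4,0]]' 60
python3 rel.py u4
```

```text
time_s: 12.0
tcp_pos: [0.5169, 0.2233, 0.1732]
eef_rot: [-179.9, -0.5, 18.8]
contact_force: [0.8, 0.9, 11.1]
gripper_width: 0.0273
gripper_force: 60.0
scene 0.74 1214
tilt x,y deg [21.4 -0. ] axis offset at grasp height mm [10.1  0.5] axial 5.1 rms 0.0013712559051817638
G [0.5169 0.2233 0.1922] seat-G tool [ 41.1   0.5 -79.1] seat world [0.5556 0.237  0.1132] force [ 0.8  0.9 11.1] mom [-0.21 -0.78 -0.04] t 12.0
scene 2 crown disc b,y,a mm [ 2.3 -2.4  8.3] head [ 4.3 -2.4 -3.5]
seat rel crown b,y,a mm [-1.5  0.2  2. ] angle 3.588041553477011
```

```bash
python3 -m handwheel '[[1,0,0,-0.2,0],[1,0,0,-0.4,0],[1,0,0,-0.6,0],[1,0,0,-0.6,0],[1,0,0,-0.6,0]]' 60
python3 rel.py u5
```

```text
time_s: 12.78
tcp_pos: [0.5172, 0.2235, 0.1678]
eef_rot: [-179.9, -0.6, 18.8]
contact_force: [0.1, -1.2, 13.1]
gripper_width: 0.0271
gripper_force: 60.0
scene 0.73 1164
tilt x,y deg [22.2  0.2] axis offset at grasp height mm [10.6  0.4] axial 5.7 rms 0.0016901247874020232
G [0.5172 0.2235 0.1868] seat-G tool [ 42.4   0.2 -78.1] seat world [0.5574 0.2373 0.1087] force [ 0.1 -1.2 13.1] mom [-0.39 -0.58 -0.02] t 12.775
scene 1 crown disc b,y,a mm [ 4.3 -1.7  8.6] head [ 3.2 -0.9 -3.3]
seat rel crown b,y,a mm [-1.8 -0.  -2.8] angle 2.8011525782717004
```

```bash
python3 -m handwheel '[[1,0.05,0,-0.2,0],[1,0.1,0.05,-0.4,0],[1,0.15,0.05,-0.5,0],[1,0.15,0.05,-0.5,0],[1,0.15,0.05,-0.5,0]]' 60
python3 rel.py u6
python3 -c "
import cv2,numpy as np; a=[cv2.resize(cv2.imread(f'pics/{k}scene.png')[110:230,350:440],None,fx=4,fy=4.5,interpolation=cv2.INTER_CUBIC) for k in('u3','u6')]; cv2.imwrite('pics/u6c.png',np.hstack(a))"
```

```text
time_s: 13.55
tcp_pos: [0.5189, 0.224, 0.1632]
eef_rot: [-179.9, -0.6, 18.8]
contact_force: [-0.7, -1.5, 16.7]
gripper_width: 0.0272
gripper_force: 60.0
scene 0.78 1008
tilt x,y deg [23.4  0.9] axis offset at grasp height mm [10.4  0.7] axial 5.0 rms 0.0019263125973319592
G [0.5189 0.224  0.1822] seat-G tool [ 44.2  -0.6 -78. ] seat world [0.5609 0.2377 0.1042] force [-0.7 -1.5 16.7] mom [-0.47 -0.28  0.01] t 13.55
scene 1 crown disc b,y,a mm [ 8.3 -2.1  6. ] head [ 2.6 -0.8 -4.6]
seat rel crown b,y,a mm [-0.5 -0.8 -8.3] angle 1.7791275795249413
```

View pics/u6c.png

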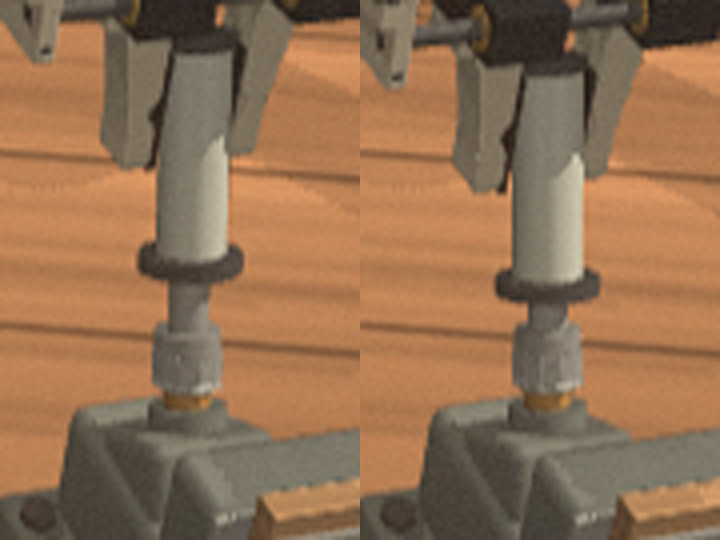

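```bash
python3 -m handwheel '[[1,0.05,0,-0.15,0],[1,0.1,0.05,-0.3,0],[1,0.1,0.05,-0.3,0],[1,0.1,0.05,-0.3,0],[1,0.1,0.05,-0.3,0],[1,0.1,0.05,-0.3,0]]' 60
python3 rel.py u7
```

```text
time_s: 14.45
tcp_pos: [0.52, 0.2243, 0.1623]
eef_rot: [-180.0, -0.7, 18.9]
contact_force: [-8.8, -3.9, 32.2]
gripper_width: 0.0271
gripper_force: 60.0
scene 0.96 1106
tilt x,y deg [23.6  1.3] axis offset at grasp height mm [10.3  0.7] axial 4.1 rms 0.0019004633140150262
G [0.52   0.2243 0.1813] seat-G tool [ 44.7  -1.3 -78.8] seat world [0.5627 0.2375 0.1025] force [-8.8 -3.9 32.2] mom [-1.2   2.22 -0.04] t 14.45
scene 2 crown disc b,y,a mm [ 6.  -0.   4.5] head [ 3.9 -0.8 -3.5]
seat rel crown b,y,a mm [  0.2  -1.5 -10.5] angle 1.8902502923369005
```

```bash
python3 -m handwheel '[[1,-0.05,0,0.15,0],[1,-0.1,-0.05,0.25,0],[1,-0.1,-0.05,0.25,0],[1,-0.1,-0.05,0.25,0],[1,-0.1,-0.05,0.25,0],[1,-0.1,-0.05,0.25,0],[1,-0.1,-0.05,0.25,0],[1,-0.1,-0.05,0.25,0]]' 60
python3 rel.py u8
```

```text
time_s: 15.6
tcp_pos: [0.5189, 0.224, 0.1628]
eef_rot: [-179.9, -0.6, 18.8]
contact_force: [-0.2, -2.2, 16.8]
gripper_width: 0.0272
gripper_force: 60.0
scene 0.62 1083
tilt x,y deg [23.9  1.4] axis offset at grasp height mm [10.4  0.6] axial 3.7 rms 0.0017769823411024192
G [0.5189 0.224  0.1818] seat-G tool [ 45.4  -1.6 -78.9] seat world [0.5624 0.2372 0.1029] force [-0.2 -2.2 16.8] mom [-0.5  -0.3  -0.03] t 15.6
scene 2 crown disc b,y,a mm [6.5 0.6 4.5] head [ 3.8 -2.1 -3.5]
seat rel crown b,y,a mm [  0.   -1.8 -10.1] angle 1.7757093439324867
```

```bash
python3 -c "
from plant import r
print(r.close_job())"
```

```text
the job is handed in; nothing more can be done
None
```

I handed the job in after about 16 s: the coupler is snapped onto the nipple about 2° off its axis, the stem is pushed in roughly 10 mm of 12, and the gun is still gripped at 60 N; the jar, bowl and screwdriver were not touched on purpose, though I did not measure them again, and no verdict came back.

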